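# Spin the chip dryer and hold its brake on the third click

### The job

Spin the potato sticks dry in the hand-cranked dryer: turn the crank on its lid clockwise (seen from above) through at least two full turns. Then let go of the crank and turn the spring-return brake dial on the post beside it clockwise past its first two clicks to the third, at the red mark. Finish while the gripper is still holding the dial there with the drum standing still, because the dial springs back when let go; leave everything else on the counter undisturbed.

Things in the scene. Friction and masses are not known exactly. Their poses are not given: they have to be found in the camera images.
- crank (a joint): angle of the crank on the dryer's lid, rad: 0 at the start, grows clockwise seen from above (6.28 is one full turn); it turns without end both ways, needs 0.1 to 0.2 N m (2 to 3 N at the knob) and stops within a fraction of a second when let go
- crank_hub (a point): point on the crank's vertical axis, level with the middle of the crank's knob. The dryer is a clear round bowl (216 mm wide) with a white lid (226 mm wide, top 156 mm above the counter) fixed on a grey base plate that does not move; the steel crank arm (20 mm wide, 8 mm thick, top 180 mm above the counter) turns above the lid
- crank_knob (a point): middle of the crank's upright orange knob, at grasping height: round, 25 mm in diameter, 46 mm tall (from 182 to 228 mm above the counter; this point at 205 mm), 65 mm from the crank's axis. The knob spins freely on its pin, so the gripper need not turn with the crank
- dial (a joint): angle of the brake dial, rad: 0 at rest, grows clockwise seen from above; clicks (slight detents) at 0.4, 0.8 and 1.2 (the third, red mark), end stop just beyond it at 1.32. A spring turns it back to 0 from any angle when let go: the return torque is about 0.12 N m at 0 and 0.22 N m at the third click, and with the click humps turning takes up to 0.3 N m
- dial_grip (a point): point on the dial's axis at grasping height, in its upright orange grip bar, 22 mm above the bar's underside and 10 mm below its top (199 mm above the counter). The bar is 46 mm long, 13 mm thick and 32 mm tall and stands on a black disc of 52 mm diameter on the square grey post (66 mm wide, top 165 mm above the counter); x lies along the bar's length and turns with the dial, z up. The dial's axis is 185 mm from the crank's axis
- basket: bystander: black air fryer basket, 200 x 200 x 120 mm with a handle; origin under its centre; leave it
- garlic_press: bystander: stainless steel garlic press, about 200 mm long, 30 mm high, lying; leave it
- dish: bystander: white porcelain dipping dish, 84 mm wide, 30 mm high; leave it
- spatula: bystander: yellow silicone spatula, 270 mm long, lying; leave it
- glass_bowl: bystander: small glass bowl with blue snap lid, 122 mm wide, 60 mm high; leave it
- oil: bystander: amber oil bottle, 60 mm wide, 170 mm high, upright; leave it
- knob: the crank's orange knob itself; origin at the centre of its underside, 23 mm below the grasping point; spins freely about its vertical axis

How it is judged:
On the way, in this order (a step that is already met when the one before it is completed fails the run):
1. the crank has been turned clockwise through two full turns while the brake dial is at rest (value of joint crank above 12.3 rad and value of joint dial below 0.2 rad), for 0.1 s.
2. the brake dial is held by the fingers at the third click (value of joint dial above 1.1 rad and contact force between the fingers and dial above 1 N), for 0.2 s.
At the end, for the whole second after the job is handed in: the crank stands still, two full turns or more (at least 12.3 rad) on from its start and untouched, and the gripper's fingers hold the brake dial at the third click (dial angle above 1.1 rad, finger force on the bar above 1 N) through the last second (all of step 2 and value of joint crank above 12.3 rad and not (velocity of joint crank above 0.2 rad/s) and velocity of joint crank above -0.2 rad/s and contact force between each of the arm, the fingers and knob below 0.5 N); the arm keeps its last pose, push and grip.
It fails at once if a bystander (basket, garlic press, dish, spatula, glass bowl, oil bottle) is moved by more than 30 mm (distance of any of basket, garlic_press, dish, spatula, glass_bowl, oil from where it was at the start of the episode above 0.03 m).
It fails at once if the glass bowl, dish or oil bottle is tipped (angle between any of glass_bowl, dish, oil's own z axis and vertical above 0.4 rad).
It also fails if it takes over 66 s, if anything falls off the work surface, if the arm or the gripper's body presses on something with over 40 N, if the wrist force passes 120 N, or if a joint passes its speed limit or range.

### The arm

A 6-joint arm with a two-finger parallel gripper is mounted at the origin on the work surface. World frame = base frame: x ahead of the robot, y to its left, z up, the work surface at z = 0. Lengths are in m, angles in rad, forces in N, time in s.
With the tool pointing down it reaches from about 0.35 to 0.775 m from the base axis. Payload 5.5 kg.
Tool frame: the origin (TCP) lies at the very end of the fingers, on their centre line; the grasp point (between the pads) lies 19 mm behind it; z points along the fingers, y is the line along which they close (so a half turn about z gives the same grasp; the last joint's range is limited). The gripper opens to 85 mm and grips with 20 to 120 N. Pads are 22 mm wide; open, the fingers measure 114 mm over their backs; the gripper's body (76 mm by 85 mm) begins 54 mm behind the grasp point. The pads swing forward as they close: fully open they stand 13 mm farther back than shut.
Start: joints at [1.192, 0.313, 0.046, 1.304, 0, 1.431], TCP at [0.136, 0.559, 0.231] pointing down, gripper open.
Joint ranges: [-2.76, 2.76], [-0.86, 1.69], [-1.03, 1.26], [-2.2, 2.34], [-1.47, 1.5], [-3.14, 3.14]. Speed limits (rad/s): [2.57, 2.57, 3.14, 3.14, 3.14, 3.14].

### API

Orientations are given as a unit quaternion [w, x, y, z].
In Python, from workcell import env gives the robot as it stands. The module is installed in compiled form; this text tells all that it offers.
- The arm moves only by the tool jog_arm, never from a script. Its argument "rows" is a list of rows, each a list of 6 numbers: the shift along the world's x, y, z in units of 40 mm (1.0 is 40 mm), then the turn, a rotation vector about the world's x, y, z in units of 6 degrees (1.0 is 6 degrees). In form: [[x, y, z, wx, wy, wz], ...]. A call has 1 to 12 rows; each row is the pose to reach, as a shift and turn from the pose commanded when the call began; what a row does not reach only later rows make up. A row lasts 1/12 s, in which the tool goes at most 41.7 mm and 7.16 degrees, less where a joint would pass 70% of its speed; a pose out of reach is approached as far as the arm can. A call with a gripper value outside its range is refused whole. "jaw" is the gripper command: -1 is fully open, 1 is shut, values between are in proportion, set as the call begins (left out, the last holds). The fingers move at their own pace and stop on an object; "force" is the grip in N (left out, the last holds). Time passes only in rows, so rows that repeat a pose let the fingers close. It gives the time, the measured TCP pose, the force, the opening and the grip force at its end, in the units of the state.
- env.get_state(): the state, without advancing time (a new reading comes with each control period).
- env.read_camera(name): name is "side" or "top"; returns a dict with "pixels" (480x640x3 uint8, red, green, blue), "mtx" (3x3 intrinsics, pixels), "k1" (the pictures are not rectified: a ray, as slopes to the right and down, at radius r is drawn at 1 + k1 r^2 times it, then the intrinsics apply), "cam_to_world" (4x4, takes a point from camera to world coordinates). Camera axes: x right, y up, looking along -z (the intrinsics and any distortion apply to the point x, -y, -z); pixel columns grow to the right and rows downward; lengths in m; the calibration is good to about 2 mm. A picture is of the moment at which its call begins. There is no depth.
- env.hand_in(): hands the job in; it is judged then, once.
The state is a dict: "clock": time; "joint_pos": joint angles; "qvel": joint speeds; "tau": joint torques, N m; "tcp_pos": TCP position; "orientation": TCP orientation; "wrist_force": force on the tool from outside, world axes, zero at the start; "ft_torque": the same for the moment, N m; "finger_gap": finger opening in m; "grip_force": force on a finger pad.
Only numpy, scipy, OpenCV 4.12 (cv2) and the standard library are available. Lean on these libraries where they do the work, as an engineer would, in place of code of your own. Each camera call takes 0.05 s, during which the arm holds its last target. There are 200 camera calls.

## Working session

There is one attempt and no reset: what is moved stays moved. The work goes in short steps, Python scripts to look and compute and a tool call to move; the robot and the scene stay as the last step left them, time stands still between calls to the robot, and variables do not carry over. Pictures are saved under pics/ and viewed, at most 10 in all, crops included, and the job is handed in when it is done.

Besides the shell and the picture viewer there is one more tool, called after "Request:" by a JSON object that holds its "fn" and its "kwargs". jog_arm: Moves the arm, as the interface text tells. Its arguments: {"type":"object","properties":{"rows":{"type":"array","items":{"type":"array","items":{"type":"number"}}},"jaw":{"type":"number"},"force":{"type":"number"}},"required":["rows"]}

```bash
mkdir -p pics
cat > h.py <<'E'
import numpy as np, cv2
from workcell import env
def ray(c,u,v):
    K=c["mtx"]; d=np.array([(u-K[0,2])/K[0,0],(v-K[1,2])/K[1,1]]); s=d.copy()
    for _ in range(20): s=d/(1+c["k1"]*(s@s))
    M=c["cam_to_world"]; return M[:3,3], M[:3,:3]@np.array([s[0],-s[1],-1])
def on(c,u,v,z):
    o,r=ray(c,u,v); return o+r*(z-o[2])/r[2]
def blobs(c,lo=(5,140,120),hi=(18,255,255),amin=60):
    h=cv2.cvtColor(c["pixels"],cv2.COLOR_RGB2HSV); m=cv2.inRange(h,lo,hi)
    n,l,s,ce=cv2.connectedComponentsWithStats(m)
    return [(s[i],ce[i],l==i) for i in range(1,n) if s[i,4]>amin]
E
python3 - <<'E'
from h import *
for n in("top","side"):
    c=env.read_camera(n); cv2.imwrite(f"pics/{n}0.png",c["pixels"][:,:,::-1])
    print(n,c["cam_to_world"][:3,3].round(3),c["mtx"].round(0).tolist(),c["k1"])
    for s,ce,_ in blobs(c): print(s,ce.round(1),on(c,*ce,0.228).round(4),on(c,*ce,.209).round(4))
print(env.get_state())
E
```

```text
top [0.446 0.005 1.691] [[559.0, 0.0, 320.0], [0.0, 559.0, 245.0], [0.0, 0.0, 1.0]] -0.14815116860762753
[ 75 149  64  38 901] [114.2 170.2] [0.7882 0.5397 0.228 ] [0.7927 0.5466 0.209 ]
[338 260  11  17  65] [342.4 267.1] [ 0.5247 -0.076   0.228 ] [ 0.5257 -0.077   0.209 ]
[534 338  46  36 814] [551.6 353.5] [ 0.2889 -0.638   0.228 ] [ 0.2869 -0.6464  0.209 ]
side [0.482 0.814 1.188] [[573.0, 0.0, 321.0], [0.0, 573.0, 235.0], [0.0, 0.0, 1.0]] -0.182752627869169
[ 437   52   41   78 1955] [457.4  93.8] [ 0.2988 -0.4814  0.228 ] [ 0.2952 -0.5071  0.209 ]
[352 197  19  14 211] [360.5 203.3] [ 0.5228 -0.0437  0.228 ] [ 0.5236 -0.0607  0.209 ]
[333 228  12  20 190] [338.3 236.7] [0.5604 0.058  0.228 ] [0.5619 0.043  0.209 ]
[252 401  27  22 380] [264.1 412.6] [0.6395 0.4646 0.228 ] [0.6426 0.4577 0.209 ]
[135 456  62  24 327] [170.7 467.3] [0.7768 0.5872 0.228 ] [0.7827 0.5827 0.209 ]
[146 462  25  18 327] [158.1 472.4] [0.7959 0.5999 0.228 ] [0.8021 0.5957 0.209 ]
{'clock': 0.1, 'joint_pos': array([ 1.19238956e+00,  3.13911961e-01,  4.50584182e-02,  1.30359252e+00,
       -1.32536875e-05,  1.43123622e+00]), 'qvel': array([ 0.00073722, -0.00149966,  0.00384345, -0.00085121, -0.00023631,
       -0.00092721]), 'tau': array([ 2.11194514e-03, -4.81727135e+01,  2.99243009e+01,  1.28182996e-02,
       -7.53537870e-05, -8.60515392e-07]), 'tcp_pos': array([0.13585073, 0.55823862, 0.23049166]), 'orientation': array([-2.04841816e-04,  1.19139620e-01,  9.92877168e-01, -7.99058685e-04]), 'wrist_force': array([ 0.4587723 ,  0.03990831, -0.7946813 ]), 'ft_torque': array([-0.00740228, -0.00540959, -0.02409971]), 'grip_force': 0.0, 'finger_gap': 0.08550964860069359}
```

View pics/top0.png

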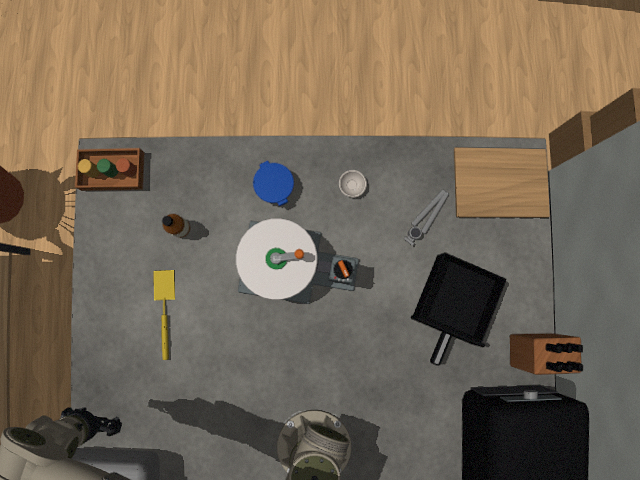

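View pics/side0.png

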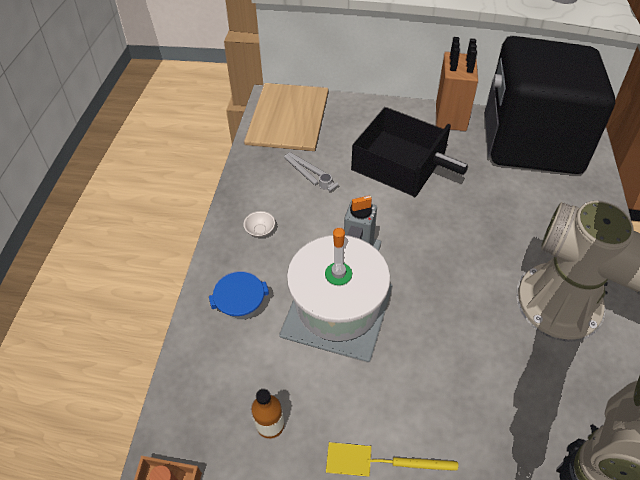

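The top view shows the lid around (276,258), the knob at (299,254) and the dial bar at (343,269). In the side view the knob is at (338,237) and the bar at (360,203). Next I'll measure these.

```bash
cat > m.py <<'E'
from h import *
def tri(a,b):
    (o1,r1),(o2,r2)=a,b
    t=np.linalg.lstsq(np.c_[r1,-r2],o2-o1,rcond=None)[0]; p,q=o1+t[0]*r1,o2+t[1]*r2
    return (p+q)/2,np.linalg.norm(p-q)
def look():
    t,s=env.read_camera("top"),env.read_camera("side")
    L={}
    for n,c,box in(("top",t,(230,210,380,310)),("side",s,(280,180,400,260))):
        L[n]=[(x,ce,m) for x,ce,m in blobs(c,(3,120,70),(20,255,255),25) if box[0]<ce[0]<box[2] and box[1]<ce[1]<box[3]]
    return t,s,L
E
python3 - <<'E'
from m import *
t,s,L=look()
for n in L:
    for x,ce,m in L[n]: print(n,x,ce.round(1))
k=lambda n,i:sorted(L[n],key=lambda b:b[1][0])[i]
for i,z in((0,.205),(-1,.193)):
    p=tri(ray(t,*k("top",i)[1]),ray(s,*k("side",i)[1])); print(p)
# bar top direction
for n,c in(("top",t),("side",s)):
    v,u=np.nonzero(k(n,-1)[2]); P=np.array([on(c,a,b,.209)[:2] for a,b in zip(u,v)])
    w,V=np.linalg.eigh(np.cov(P.T)); d=V[:,1]; print(n,"bar ctr",P.mean(0),"ang",np.arctan2(d[1],d[0]),np.sqrt(w*12))
    print(cv2.minAreaRect(P.astype('f4')*1000))
# lid
h=cv2.cvtColor(t["pixels"],cv2.COLOR_RGB2HSV); m=cv2.inRange(h,(0,0,180),(180,40,255))
cs=[c for c in cv2.findContours(m,cv2.RETR_EXTERNAL,cv2.CHAIN_APPROX_NONE)[0]]
b=max((c for c in cs if cv2.pointPolygonTest(cv2.convexHull(c),(262.,240.),False)>0),key=cv2.contourArea)
P=np.array([on(t,*p[0],.156)[:2] for p in cv2.convexHull(b)]); print("lid",cv2.minEnclosingCircle(P.astype('f4')),cv2.fitEllipse(P.astype('f4')*1000))
im=[cv2.resize(c["pixels"][y:y+80,x:x+160,::-1],None,fx=5,fy=3.6*5/3.6,interpolation=2)[:300*2] for c,x,y in((t,230,215),)]
print(on(t,299,254,.228))
q=cv2.resize(t["pixels"][225:300,265:365,::-1],None,fx=4,fy=4,interpolation=2);r=cv2.resize(s["pixels"][190:265,300:400,::-1],None,fx=4,fy=4,interpolation=2)
cv2.imwrite("pics/z.png",np.hstack([q,r]))
E
```

```text
top [295 249   9  10  67] [298.8 253.6]
top [338 260  11  18  88] [342.9 267.8]
side [352 197  20  14 221] [360.7 203.3]
side [333 228  12  20 197] [338.4 236.9]
(array([0.5623277 , 0.03885202, 0.20327652]), np.float64(0.000399519470400385))
(array([ 0.52450817, -0.07940852,  0.18812859]), np.float64(0.0007864780628682368))
top bar ctr [ 0.52381545 -0.07824368] ang -2.7217453435977226 [0.01602909 0.04543011]
((522.3085327148438, -79.11622619628906), (45.1075553894043, 14.290380477905273), 26.168859481811523)
side bar ctr [ 0.5232212 -0.0607955] ang -2.51393500554335 [0.03367591 0.0462037 ]
((521.3365478515625, -60.63660430908203), (44.822967529296875, 39.769874572753906), 7.992064952850342)
lid ((0.5533064007759094, 0.10297729820013046), 0.11086267977952957) ((553.3388671875, 103.2427749633789), (220.00149536132812, 220.9403533935547), 103.76931762695312)
[0.55949445 0.03766169 0.228     ]
```

View pics/z.png

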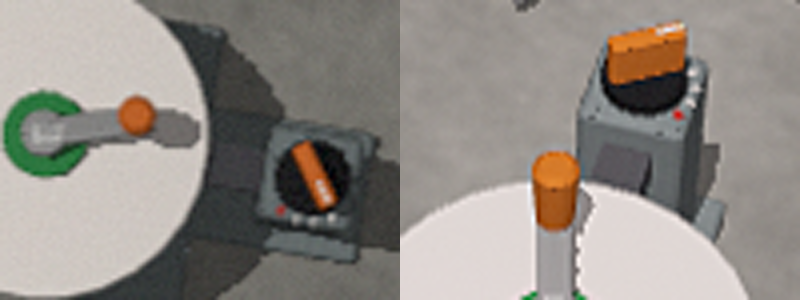

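Measurements: hub (0.553, 0.103), knob (0.5605, 0.0385), dial (0.523, −0.079) with the bar at about 0.44 rad. Next I'll go above the knob.

Request:
{"fn": "jog_arm", "kwargs": {"rows": [[0.3,-0.4,0.5,0,0,0.5],[0.9,-1.1,1,0,0,1],[1.6,-2.0,1,0,0,1.6],[2.3,-2.8,1,0,0,2.2],[3.0,-3.6,1,0,0,2.8],[3.7,-4.5,1,0,0,3.4],[4.4,-5.4,1,0,0,4],[5.1,-6.2,1,0,0,4.6],[5.8,-7.1,1,0,0,5.2],[6.5,-8.0,1,0,0,5.8],[7.2,-8.8,1,0,0,6.3],[7.9,-9.7,1,0,0,6.5]], "jaw": -1, "force": 60}}

```text
clock: 1.2
tcp_pos: [0.4359, 0.1902, 0.2714]
orientation: [0.0, -0.22, 0.975, 0.0]
wrist_force: [0.5, 0.8, 0.3]
finger_gap: 0.0853
grip_force: 0.0
```

Request:
{"fn": "jog_arm", "kwargs": {"rows": [[0.7,-0.8,0,0,0,0],[1.4,-1.6,0,0,0,0],[2.0,-2.4,0,0,0,0],[2.5,-3.0,0,0,0,0],[2.71,-3.29,0,0,0,0],[2.71,-3.29,0,0,0,0],[2.71,-3.29,0,0,0,0]]}}

```text
clock: 1.78
tcp_pos: [0.543, 0.0602, 0.2708]
orientation: [-0.001, -0.218, 0.976, 0.001]
wrist_force: [-2.0, 0.9, 0.4]
finger_gap: 0.0855
grip_force: 0.0
```

Request:
{"fn": "jog_arm", "kwargs": {"rows": [[0,0,0,0,0,0],[0,0,0,0,0,0],[0,0,0,0,0,0]]}}

```text
clock: 2.03
tcp_pos: [0.5427, 0.0618, 0.2717]
orientation: [0.0, -0.22, 0.975, 0.0]
wrist_force: [-0.2, -0.0, -0.6]
finger_gap: 0.0858
grip_force: 0.0
```

Request:
{"fn": "jog_arm", "kwargs": {"rows": [[0.25,-0.3,0,0,0,0],[0.45,-0.58,0,0,0,0],[0.45,-0.58,0,0,0,0],[0.45,-0.58,-0.5,0,0,0],[0.45,-0.58,-1,0,0,0],[0.45,-0.58,-1.5,0,0,0],[0.45,-0.58,-1.9,0,0,0],[0.45,-0.58,-2.1,0,0,0],[0.45,-0.58,-2.1,0,0,0],[0.45,-0.58,-2.1,0,0,0]]}}

```text
clock: 2.87
tcp_pos: [0.5615, 0.037, 0.1874]
orientation: [-0.0, -0.219, 0.976, 0.0]
wrist_force: [1.2, -0.0, 0.0]
finger_gap: 0.0853
grip_force: 0.0
```

Request:
{"fn": "jog_arm", "kwargs": {"rows": [[0,0,0,0,0,0],[0,0,0,0,0,0],[0,0,0,0,0,0],[0,0,0,0,0,0],[0,0,0,0,0,0],[0,0,0,0,0,0],[0,0,0,0,0,0],[0,0,0,0,0,0],[0,0,0,0,0,0],[0,0,0,0,0,0]], "jaw": 1, "force": 40}}

```text
clock: 3.7
tcp_pos: [0.5617, 0.0377, 0.188]
orientation: [0.001, -0.219, 0.976, 0.0]
wrist_force: [-1.2, 3.1, 5.7]
finger_gap: 0.0243
grip_force: 39.3
```

Run:
```python
import numpy as np
r=.065/.04;a0=-83.4
for h in(0,1):
    s=a0-180*h; a=np.radians(s-15*np.arange(1,13)); b=np.radians(s)
    print([[round(float(r*(np.cos(t)-np.cos(b))),2),round(float(r*(np.sin(t)-np.sin(b))),2),0,0,0,0] for t in a])
```

```text
[[-0.42, 0.01, 0, 0, 0, 0], [-0.83, 0.12, 0, 0, 0, 0], [-1.2, 0.34, 0, 0, 0, 0], [-1.49, 0.65, 0, 0, 0, 0], [-1.7, 1.02, 0, 0, 0, 0], [-1.8, 1.43, 0, 0, 0, 0], [-1.79, 1.85, 0, 0, 0, 0], [-1.68, 2.26, 0, 0, 0, 0], [-1.46, 2.62, 0, 0, 0, 0], [-1.16, 2.92, 0, 0, 0, 0], [-0.78, 3.13, 0, 0, 0, 0], [-0.37, 3.23, 0, 0, 0, 0]]
[[0.42, -0.01, 0, 0, 0, 0], [0.83, -0.12, 0, 0, 0, 0], [1.2, -0.34, 0, 0, 0, 0], [1.49, -0.65, 0, 0, 0, 0], [1.7, -1.02, 0, 0, 0, 0], [1.8, -1.43, 0, 0, 0, 0], [1.79, -1.85, 0, 0, 0, 0], [1.68, -2.26, 0, 0, 0, 0], [1.46, -2.62, 0, 0, 0, 0], [1.16, -2.92, 0, 0, 0, 0], [0.78, -3.13, 0, 0, 0, 0], [0.37, -3.23, 0, 0, 0, 0]]
```

Request:
{"fn": "jog_arm", "kwargs": {"rows": [[-0.42,0.01,0,0,0,0],[-0.83,0.12,0,0,0,0],[-1.2,0.34,0,0,0,0],[-1.49,0.65,0,0,0,0],[-1.7,1.02,0,0,0,0],[-1.8,1.43,0,0,0,0],[-1.79,1.85,0,0,0,0],[-1.68,2.26,0,0,0,0],[-1.46,2.62,0,0,0,0],[-1.16,2.92,0,0,0,0],[-0.78,3.13,0,0,0,0],[-0.37,3.23,0,0,0,0]]}}

```text
clock: 4.7
tcp_pos: [0.5464, 0.1671, 0.188]
orientation: [-0.0, -0.22, 0.976, -0.001]
wrist_force: [-2.4, -7.2, 8.0]
finger_gap: 0.0239
grip_force: 40.0
```

Good: forces are small, and the knob is tracking the circle.

Request:
{"fn": "jog_arm", "kwargs": {"rows": [[0.42,-0.01,0,0,0,0],[0.83,-0.12,0,0,0,0],[1.2,-0.34,0,0,0,0],[1.49,-0.65,0,0,0,0],[1.7,-1.02,0,0,0,0],[1.8,-1.43,0,0,0,0],[1.79,-1.85,0,0,0,0],[1.68,-2.26,0,0,0,0],[1.46,-2.62,0,0,0,0],[1.16,-2.92,0,0,0,0],[0.78,-3.13,0,0,0,0],[0.37,-3.23,0,0,0,0]]}}

```text
clock: 5.7
tcp_pos: [0.5619, 0.0376, 0.1881]
orientation: [0.002, -0.219, 0.976, 0.001]
wrist_force: [2.2, 6.3, 5.9]
finger_gap: 0.024
grip_force: 40.0
```

Request:
{"fn": "jog_arm", "kwargs": {"rows": [[-0.42,0.01,0,0,0,0],[-0.83,0.12,0,0,0,0],[-1.2,0.34,0,0,0,0],[-1.49,0.65,0,0,0,0],[-1.7,1.02,0,0,0,0],[-1.8,1.43,0,0,0,0],[-1.79,1.85,0,0,0,0],[-1.68,2.26,0,0,0,0],[-1.46,2.62,0,0,0,0],[-1.16,2.92,0,0,0,0],[-0.78,3.13,0,0,0,0],[-0.37,3.23,0,0,0,0]]}}

```text
clock: 6.7
tcp_pos: [0.5464, 0.1672, 0.188]
orientation: [-0.0, -0.22, 0.976, -0.001]
wrist_force: [-2.0, -7.8, 8.3]
finger_gap: 0.0245
grip_force: 40.3
```

Request:
{"fn": "jog_arm", "kwargs": {"rows": [[0.42,-0.01,0,0,0,0],[0.83,-0.12,0,0,0,0],[1.2,-0.34,0,0,0,0],[1.49,-0.65,0,0,0,0],[1.7,-1.02,0,0,0,0],[1.8,-1.43,0,0,0,0],[1.79,-1.85,0,0,0,0],[1.68,-2.26,0,0,0,0],[1.46,-2.62,0,0,0,0],[1.16,-2.92,0,0,0,0],[0.78,-3.13,0,0,0,0],[0.37,-3.23,0,0,0,0]]}}

```text
clock: 7.7
tcp_pos: [0.562, 0.0377, 0.1881]
orientation: [0.001, -0.219, 0.976, 0.0]
wrist_force: [2.2, 3.5, 5.2]
finger_gap: 0.0246
grip_force: 40.2
```

Request:
{"fn": "jog_arm", "kwargs": {"rows": [[-0.42,0.01,0,0,0,0],[-0.83,0.12,0,0,0,0],[-1.2,0.34,0,0,0,0],[-1.49,0.65,0,0,0,0],[-1.7,1.02,0,0,0,0],[-1.8,1.43,0,0,0,0],[-1.79,1.85,0,0,0,0],[-1.68,2.26,0,0,0,0],[-1.46,2.62,0,0,0,0],[-1.16,2.92,0,0,0,0],[-0.78,3.13,0,0,0,0],[-0.37,3.23,0,0,0,0]]}}

```text
clock: 8.7
tcp_pos: [0.5464, 0.1672, 0.188]
orientation: [-0.0, -0.22, 0.976, -0.001]
wrist_force: [-1.4, -8.1, 8.8]
finger_gap: 0.024
grip_force: 40.5
```

Request:
{"fn": "jog_arm", "kwargs": {"rows": [[0,0,0,0,0,0],[0,0,0,0,0,0],[0,0,0,0,0,0],[0,0,0,0,0,0]]}}

```text
clock: 9.03
tcp_pos: [0.5473, 0.1671, 0.188]
orientation: [0.001, -0.219, 0.976, -0.001]
wrist_force: [1.0, -1.1, 5.8]
finger_gap: 0.0242
grip_force: 40.2
```

Request:
{"fn": "jog_arm", "kwargs": {"rows": [[0,0,0,0,0,0],[0,0,0,0,0,0],[0,0,0,0,0,0],[0,0,0,0,0,0],[0,0,0,0,0,0],[0,0,0,0,0,0],[0,0,0,0,0,0],[0,0,0,0,0,0]], "jaw": -1}}

```text
clock: 9.7
tcp_pos: [0.5466, 0.1664, 0.1873]
orientation: [-0.0, -0.219, 0.976, 0.0]
wrist_force: [-0.6, 0.4, 0.5]
finger_gap: 0.0854
grip_force: 0.0
```

Request:
{"fn": "jog_arm", "kwargs": {"rows": [[0,0,0.4,0,0,0],[0,0,1,0,0,0],[0,0,1.6,0,0,0],[0,0,2.0,0,0,0],[0,0,2.0,0,0,0],[0,0,2.0,0,0,0]]}}

```text
clock: 10.2
tcp_pos: [0.5473, 0.1664, 0.2681]
orientation: [0.001, -0.219, 0.976, -0.0]
wrist_force: [-0.3, -0.4, -0.6]
finger_gap: 0.0855
grip_force: 0.0
```

Request:
{"fn": "jog_arm", "kwargs": {"rows": [[-0.1,-0.5,0,0,0,0],[-0.2,-1.3,0,0,0,0],[-0.2,-2.1,0,0,0,0],[-0.3,-2.9,0,0,0,0],[-0.4,-3.7,0,0,0,0],[-0.5,-4.5,0,0,0,0],[-0.5,-5.2,0,0,0,0],[-0.6,-5.8,0,0,0,0],[-0.6,-6.12,0,0,0,0],[-0.6,-6.12,0,0,0,0],[-0.6,-6.12,0,0,0,0],[-0.6,-6.12,0,0,0,0]]}}

```text
clock: 11.2
tcp_pos: [0.5225, -0.0775, 0.2667]
orientation: [-0.0, -0.219, 0.976, 0.001]
wrist_force: [-0.0, 0.4, 0.6]
finger_gap: 0.0855
grip_force: 0.0
```

Run:
```python
from h import *
s=env.read_camera("side"); t=env.read_camera("top")
a=cv2.resize(s["pixels"][140:290,270:420,::-1],(400,400)); b=cv2.resize(t["pixels"][200:320,240:390,::-1],(400,400))
cv2.imwrite("pics/d1.png",np.hstack([a,b])); print(env.get_state()["tcp_pos"])
```

```text
[ 0.5226532  -0.07714992  0.26708906]
```

View pics/d1.png

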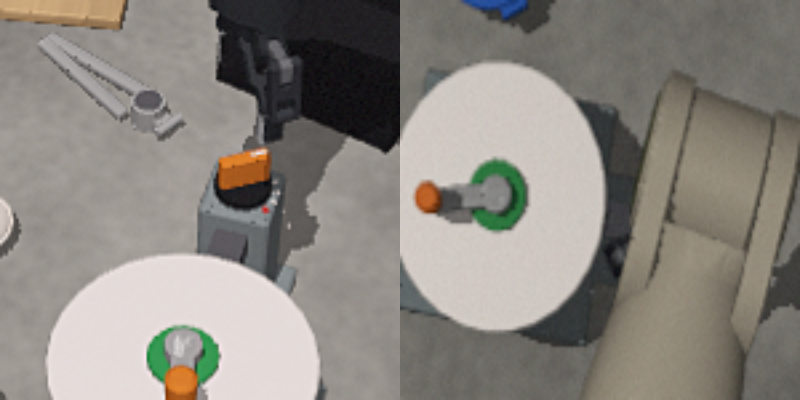

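The knob now stands on the far (+y) side of the hub and is free, and the gripper is above the dial. I'll descend and grip.

Request:
{"fn": "jog_arm", "kwargs": {"rows": [[0,-0.04,-0.5,0,0,0],[0,-0.04,-1,0,0,0],[0,-0.04,-1.5,0,0,0],[0,-0.04,-1.9,0,0,0],[0,-0.04,-2.12,0,0,0],[0,-0.04,-2.12,0,0,0],[0,-0.04,-2.12,0,0,0]]}}

```text
clock: 11.88
tcp_pos: [0.5226, -0.0793, 0.1827]
orientation: [-0.0, -0.22, 0.976, 0.0]
wrist_force: [-0.1, -0.1, -0.0]
finger_gap: 0.0857
grip_force: 0.0
```

Request:
{"fn": "jog_arm", "kwargs": {"rows": [[0,0,0,0,0,0],[0,0,0,0,0,0],[0,0,0,0,0,0],[0,0,0,0,0,0],[0,0,0,0,0,0],[0,0,0,0,0,0],[0,0,0,0,0,0],[0,0,0,0,0,0],[0,0,0,0,0,0],[0,0,0,0,0,0],[0,0,0,0,0,0],[0,0,0,0,0,0]], "jaw": 1, "force": 80}}

```text
clock: 12.88
tcp_pos: [0.5228, -0.0801, 0.183]
orientation: [0.0, -0.219, 0.976, -0.0]
wrist_force: [-1.5, 0.7, 5.3]
finger_gap: 0.0115
grip_force: 78.6
```

Request:
{"fn": "jog_arm", "kwargs": {"rows": [[0,0,0,0,0,-0.4],[0,0,0,0,0,-0.9],[0,0,0,0,0,-1.4],[0,0,0,0,0,-1.9],[0,0,0,0,0,-2.4],[0,0,0,0,0,-2.9],[0,0,0,0,0,-3.4],[0,0,0,0,0,-3.9],[0,0,0,0,0,-4.4],[0,0,0,0,0,-4.9],[0,0,0,0,0,-5.4],[0,0,0,0,0,-5.9]]}}

```text
clock: 13.88
tcp_pos: [0.5227, -0.0798, 0.183]
orientation: [0.0, 0.089, 0.996, 0.0]
wrist_force: [-1.2, 1.2, 5.3]
finger_gap: 0.0118
grip_force: 78.7
```

Request:
{"fn": "jog_arm", "kwargs": {"rows": [[0,0,0,0,0,-0.5],[0,0,0,0,0,-1.0],[0,0,0,0,0,-1.5],[0,0,0,0,0,-2.0],[0,0,0,0,0,-2.5],[0,0,0,0,0,-3.0],[0,0,0,0,0,-3.5],[0,0,0,0,0,-4.0],[0,0,0,0,0,-4.5],[0,0,0,0,0,-5.0],[0,0,0,0,0,-5.5],[0,0,0,0,0,-5.9]]}}

```text
clock: 14.88
tcp_pos: [0.5229, -0.0795, 0.183]
orientation: [0.0, 0.387, 0.922, 0.001]
wrist_force: [-0.8, 1.2, 5.5]
finger_gap: 0.012
grip_force: 78.9
```

Request:
{"fn": "jog_arm", "kwargs": {"rows": [[0,0,0,0,0,0],[0,0,0,0,0,0],[0,0,0,0,0,0],[0,0,0,0,0,0],[0,0,0,0,0,0],[0,0,0,0,0,0]]}}

```text
clock: 15.38
tcp_pos: [0.5229, -0.0795, 0.183]
orientation: [0.0, 0.386, 0.923, 0.001]
wrist_force: [-0.7, 2.0, 6.3]
finger_gap: 0.0115
grip_force: 78.8
```

Run:
```python
from h import *
s=env.read_camera("side")
cv2.imwrite("pics/e1.png",cv2.resize(s["pixels"][160:260,300:420,::-1],(720,600),interpolation=2)); q=env.get_state();print(q["orientation"],q["ft_torque"],q["finger_gap"],q["grip_force"])
```

```text
[3.12151928e-04 3.85977082e-01 9.22508177e-01 5.07882217e-04] [0.35289969 0.22191228 0.23315941] 0.011479488848234487 78.84657740592957
```

View pics/e1.png

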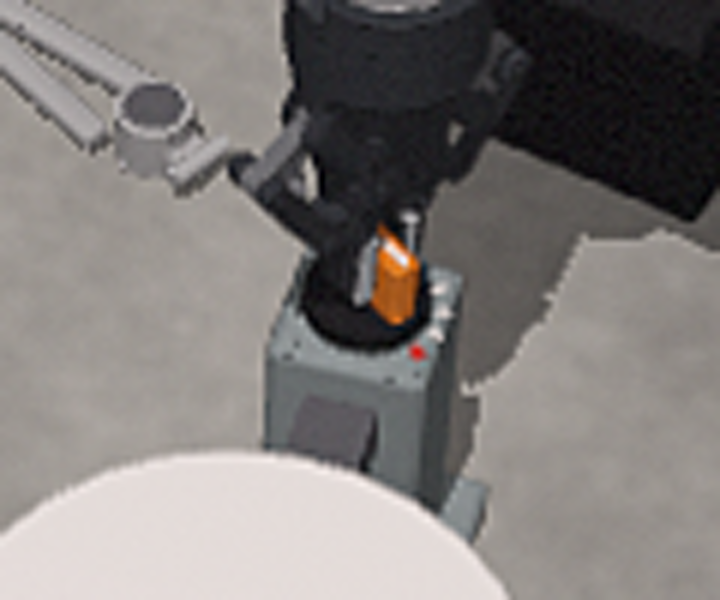

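The bar's white-pointed end now points at the red mark, and the reaction torque is 0.23 N m, which matches the third click. I'll add a small margin.

Request:
{"fn": "jog_arm", "kwargs": {"rows": [[0,0,0,0,0,-0.2],[0,0,0,0,0,-0.3],[0,0,0,0,0,-0.3],[0,0,0,0,0,-0.3],[0,0,0,0,0,-0.3],[0,0,0,0,0,-0.3]]}}

```text
clock: 15.93
tcp_pos: [0.5229, -0.0795, 0.183]
orientation: [0.0, 0.4, 0.916, 0.001]
wrist_force: [-1.1, 1.7, 4.8]
finger_gap: 0.0117
grip_force: 78.8
```

Run:
```python
from h import *
q=env.get_state();print(q["orientation"],q["ft_torque"],q["wrist_force"],q["finger_gap"],q["grip_force"])
if abs(q["ft_torque"][2])>.15: print(env.hand_in())
```

```text
[2.87842584e-04 4.00394214e-01 9.16342781e-01 5.45148603e-04] [0.34434728 0.27764505 0.19983031] [-1.12501104  1.71487932  4.76849165] 0.011680717614341344 78.8432514667511
the job is handed in; nothing more can be done
None
```

I turned the crank about 2.5 turns clockwise and let go of it. The gripper is holding the brake dial at the third click (about 1.27 rad of tool turn), and I handed the job in at about 16 s; no verdict was returned.

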